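Put the inflator's battery pack on charge through the dock's sprung dust flap

ROBOT

A 6-joint arm with a two-finger parallel gripper is mounted at the origin on the work surface. World frame = base frame: x ahead of the robot, y to its left, z up, the work surface at z = 0. Lengths are in m, angles in rad, forces in N, time in s.
With the tool pointing down it reaches from about 0.35 to 0.85 m from the base axis. Payload 8.1 kg.
Tool frame: the origin (TCP) lies between the finger pads; the fingertips stand 14 mm ahead of it and the grasp point (between the pads) lies 5 mm behind it (robot.tcp_to_tips is the z of the fingertips in the tool frame, in m); z points along the fingers, y is the line along which they close (so a half turn about z gives the same grasp; the last joint's range is limited). The gripper opens to 93 mm and grips with 3 to 60 N. Pads are 15 mm wide; open, the fingers measure 128 mm over their backs; the gripper's body (75 mm by 188 mm) begins 65 mm behind the grasp point.
Start: joints at [1.209, 0.13, 1.488, -0, 1.523, -0.085], TCP at [0.164, 0.577, 0.233] pointing down, gripper open.
Joint ranges: [-2.96, 2.96], [-0.89, 2.26], [0.02, 2.5], [-1.34, 4.48], [0, 2.73], [-2.66, 2.66]. Speed limits (rad/s): [2.39, 2.39, 2.79, 3.14, 3.14, 3.14].

INTERFACE

Orientations are given as a rotation vector (axis times angle).
In Python, from plant import sensors, read_camera, robot gives the robot as it stands.
- The arm moves only by the shell command python3 -m inch [FORCE], which reads ROWS from standard input. ROWS is a JSON object with one list for each field, all of the same length, 1 to 20, a row being the entries at one place: aperture (the finger opening in m), sx, sy, sz (the shift in shares of the most that a row can go, 1 being 50 mm), turn (a turn about the tool's z in parts of the range, where 1.0 means 2 pi rad); each row shifts and turns the commanded pose from where the row before left it, along the tool's axes as they then stand; what a row does not reach is not made up. A row lasts 1/10 s, in which the tool goes at most 0.05 m and 0.15 rad, less where a joint would pass 70% of its speed; a pose out of reach is approached as far as the arm can. The fingers move at their own pace and stop on an object; FORCE is the grip in N (left out, the last holds). Time passes only in rows, so rows that do not move let the fingers close. It prints the time, the measured TCP pose, the force, the opening and the grip force at its end. Input that does not fit is refused with a message, and nothing moves.
- sensors.read_state(): the state, without advancing time (a new reading comes with each control period).
- read_camera(name): name is "scene" or "top" or "wrist"; returns a dict with "image" (384x512x3 uint8, red, green, blue), "depth" (384x512 float32, m along the optical axis (not along the pixel's ray), 0 where there is no reading), "fx", "fy", "cx", "cy" (pixels), "dist" ([k1, k2, p1, p2, k3] as OpenCV has them; the pictures are not rectified), "R" (3x3) and "t" (3): a world point X has camera coordinates R X + t. Camera axes: x right, y down, z forward; pixel columns grow to the right and rows downward; lengths in m; the calibration is good to about 2 mm. A picture is of the moment at which its call begins.
- robot.close_job(): hands the job in; it is judged then, once.
The state is a dict: "t": time; "q": joint angles; "dq": joint speeds; "joint_torque": joint torques, N m; "tool_pos": TCP position; "orientation": TCP orientation; "force": force on the tool from outside, world axes, zero at the start; "wrist_torque": the same for the moment, N m; "opening": finger opening in m; "gripper_force": force on a finger pad.
Only numpy, scipy, OpenCV 4.12 (cv2) and the standard library are available. Lean on these libraries where they do the work, as an engineer would, in place of code of your own. Each camera call takes 0.05 s, during which the arm holds its last target. There are 200 camera calls.

TASK

Put the tall slim battery pack on charge: pick it up, push its foot down past the sprung dust flap of the charging dock so that the pack keeps the flap held back, and slide it down the well until you feel it land on the contacts. Then press it firmly but without forcing, until the contacts are fully engaged, and leave it standing there on its own; do not let it drop into the well, and leave the other things on the shelf alone.

Things in the scene. Friction and masses are not known exactly. Their poses are not given: they have to be found in the camera images.
- pack: tall slim battery pack standing upright on the shelf: plain block 36 mm (its x) by 56 mm (its y) by 125 mm tall (z), about 0.42 kg, black with a ribbed grey grip band on its top 27 mm; the low fat pack is another. Origin: centre of its underside (the foot). It may go into the dock either way round (half a turn).
- dock: charging dock, a box fixed to the shelf, 130 mm (x) by 150 mm (y) by 100 mm tall, a well in its top shut by a sprung metal flap. Origin: centre of its underside, below the middle of the well; x points from its front (two small lamps) to the flap's hinge. The pack stands in it with its 36 mm side along the dock's x, 56 mm along y. More than 25 N between pack and dock (flap, contacts) does damage.
- well_mouth (a point): middle of the well at the level of the dock's top, 100 mm above the shelf. The well is 60 mm wide in y (2 mm play each side of the pack), its front guide 20 mm before the middle; both flare by 4 mm over the top 12 mm. Behind the middle it is open, as far as the flap's hinge pocket. Foot in the well, the pack must not move or fall faster than 0.25 m/s.
- well_throat (a point): middle of the well 56 mm below the dock's top (44 mm above the shelf). From here down a back guide too, 20 mm behind the middle with a sloped lead-in 10 mm high above it, so the pack then has 2 mm play each way in x.
- flap (a joint): angle of the dust flap (rad): 0 shut, level with the dock's top; grows as it is pushed down into the well, stop at 1.45; about 1.3 beside the pack. Plate 51 mm (x) by 58 mm, hinged along y 31 mm behind the well's middle, sprung shut: pushing it down with the pack takes about 5 N; once open its edge rubs the pack's back face, pushing it to the front with about 2 N.
- contacts (a joint): how far the contacts at the well's bottom are pushed in (m): 0 untouched, 0.005 fully in, on a firm rubber buffer. They sit unseen on a shoe clamped at another height each time: the pack's foot meets them 60 to 82 mm below the dock's top. They resist with about 9 N, more than the pack's weight, move down with the pack and stay where they are pushed.
- fat_pack: bystander: low fat battery pack with rails on top, 78 by 64 by 66 mm; origin at the centre of its underside
- tumbler: bystander: glass tumbler of valve cores, 70 mm across the rim, 95 mm tall; origin at the centre of its underside
- grater: bystander: steel box grater, 74 by 100 mm, 228 mm tall with its handle; origin at the centre of its underside
- tin: bystander: closed flat steel tin with a hinged lid, 94 by 134 by 60 mm; origin at the centre of its underside
- inflator: bystander: cordless tyre inflator standing on its foot, head 150 by 62 mm, 205 mm tall; origin at the centre of its underside
- spanner: bystander: steel spanner lying flat, 170 mm long; origin at the middle of its underside
- carton: bystander: cardboard inner-tube carton, 95 by 65 by 45 mm; origin at the centre of its underside

How it is judged:
By the outcome, as a careful person would: the job done as asked, in the order asked, and still so for the second after the job is handed in, with the robot touching nothing.
It also fails if it takes over 48 s, if anything falls off the work surface, if the arm or the gripper's body presses on something with over 40 N, if the wrist force passes 120 N, or if a joint passes its speed limit or range.

## Working session

There is one attempt and no reset: what is moved stays moved. The work goes in short steps, Python scripts to look and compute and a shell command to move; the robot and the scene stay as the last step left them, time stands still between calls to the robot, and variables do not carry over. Pictures are saved under pics/ and viewed, at most 10 in all, crops included, and the job is handed in when it is done.

```bash
ls; mkdir -p pics; cat > h.py <<'E'
import numpy as np, cv2
from plant import sensors, read_camera, robot
def cloud(c):
    h,w=c["depth"].shape
    u,v=np.meshgrid(np.arange(w),np.arange(h))
    K=np.array([[c["fx"],0,c["cx"]],[0,c["fy"],c["cy"]],[0,0,1]],float)
    p=cv2.undistortPoints(np.stack([u,v],-1).reshape(-1,1,2).astype(np.float64),K,np.array(c["dist"],float)).reshape(h,w,2)
    d=c["depth"][...,None]
    P=np.concatenate([p*d,d],-1)
    W=(P-np.array(c["t"]))@np.array(c["R"])
    W[c["depth"]<=0]=np.nan
    return W
E
python3 - <<'E'
from h import *
s=sensors.read_state(); print(s)
for n in("top","scene"):
    c=read_camera(n); np.save(n+".npy",c,allow_pickle=True)
    cv2.imwrite(f"pics/{n}0.png",c["image"][...,::-1])
    print(n,c["R"],c["t"],c["fx"])
E
```

```text
pics
{'t': 0.0, 'q': array([ 1.20859630e+00,  1.31119392e-01,  1.48926093e+00, -1.89777239e-05,
        1.52298942e+00, -8.54347080e-02]), 'dq': array([-3.47079085e-04, -2.78374060e-05,  4.61692703e-04, -2.61936053e-04,
       -6.16680372e-04,  9.91593335e-04]), 'joint_torque': array([ 3.01371847e-04, -5.59804308e+01, -4.91767430e+01,  7.67102279e-02,
        3.50029359e-02, -1.51207119e-04]), 'tool_pos': array([0.16376341, 0.57666613, 0.23162245]), 'orientation': array([-4.33302281e-01, -3.11118692e+00,  2.72809966e-03]), 'force': array([ 0.38656165, -0.63306695,  0.61086077]), 'wrist_torque': array([-0.01759304,  0.02227211, -0.04681763]), 'gripper_force': 0.0, 'opening': 0.09308445462946993}
top [[-0.00581193 -0.99996386  0.00620527]
 [-0.99806175  0.00541617 -0.06199516]
 [ 0.06195931 -0.00655355 -0.99805716]] [-0.00527295  0.5402629   1.6122664 ] 466.7269804164233
scene [[ 1.10003867e-02  9.99857946e-01  1.27702396e-02]
 [ 7.79024732e-01 -5.62803164e-04 -6.26992943e-01]
 [-6.26896689e-01  1.68454974e-02 -7.78920259e-01]] [ 0.01276102 -0.37481987  1.85717823] 490.0944238162591
```

View pics/top0.png

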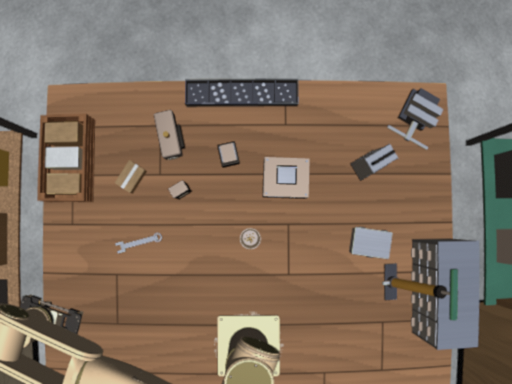

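View pics/scene0.png

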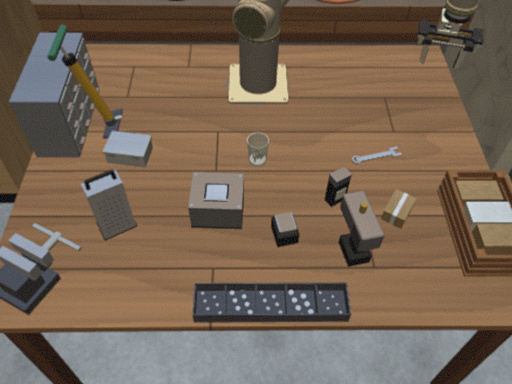

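The top view shows the dock at about (286,177), the small grey-topped block at (180,189), which looks like the slim pack, the fat pack at (228,154) and the inflator at (168,134). In the scene view the slim pack is at (338,187) and the dock at (217,200).

```bash
python3 - <<'E'
from h import *
cs={n:np.load(n+".npy",allow_pickle=True).item() for n in("top","scene")}
W=cloud(cs["top"]); W2=cloud(cs["scene"])
def rect(W,win,zlo,zhi,name):
    x0,x1,y0,y1=win
    m=(W[...,2]>zlo)&(W[...,2]<zhi)
    m[:y0]=0;m[y1:]=0;m[:,:x0]=0;m[:,x1:]=0
    P=W[m]
    if len(P)<5: print(name,len(P));return
    (c,s,a)=cv2.minAreaRect((P[:,:2]*1000).astype(np.float32))
    print(name,len(P),"z",np.percentile(P[:,2],[5,50,95]).round(4),"c",np.round(c,1),"size",np.round(s,1),"ang",round(a,2),"med",np.median(P[:,:2],0).round(4))
rect(W,(160,200,170,210),.1,.15,"pack top")
rect(W,(210,245,135,170),.04,.15,"fat top")
rect(W,(255,320,145,210),.085,.12,"dock top")
rect(W,(150,190,100,165),.1,.25,"infl")
rect(W,(110,150,150,200),.02,.15,"carton")
rect(W2,(320,360,160,215),.11,.14,"pack scene")
rect(W2,(180,255,165,230),.085,.12,"dock scene")
rect(W2,(325,385,180,265),.12,.25,"infl scene")
a=cs["top"]["image"][140:215,160:320]; b=cs["scene"]["image"][150:275,180:385]
a=cv2.resize(a,(800,375),interpolation=cv2.INTER_CUBIC);cv2.imwrite("pics/ca.png",a[...,::-1])
b=cv2.resize(b,(800,488),interpolation=cv2.INTER_CUBIC);cv2.imwrite("pics/cb.png",b[...,::-1])
E
```

```text
pack top 193 z [0.114  0.1234 0.1284] c [543.4 227.7] size [37.9 54.6] ang 28.79 med [0.543  0.2274]
fat top 414 z [0.0431 0.0618 0.0704] c [670.9  67.3] size [79.4 64. ] ang 12.66 med [0.6685 0.0659]
dock top 1737 z [0.092  0.0988 0.1044] c [ 583.7 -128.8] size [150.9 132. ] ang 87.69 med [ 0.5825 -0.1285]
infl 1015 z [0.144  0.1729 0.1798] c [717.6 257.3] size [155.6  64.6] ang 13.0 med [0.7134 0.2534]
carton 549 z [0.0324 0.0439 0.0496] c [596.1 411. ] size [71.2 96.7] ang 58.04 med [0.5945 0.4085]
pack scene 290 z [0.1121 0.1253 0.132 ] c [606.9 236.5] size [169.5  63.8] ang 8.92 med [0.5545 0.2228]
dock scene 2030 z [0.0931 0.1013 0.1052] c [ 588.1 -129.7] size [150.1 137.6] ang 87.37 med [ 0.5955 -0.1304]
infl scene 1693 z [0.1266 0.1747 0.1814] c [681.5 247.4] size [239.4  63.4] ang 12.23 med [0.7409 0.2502]
```

View pics/cb.png

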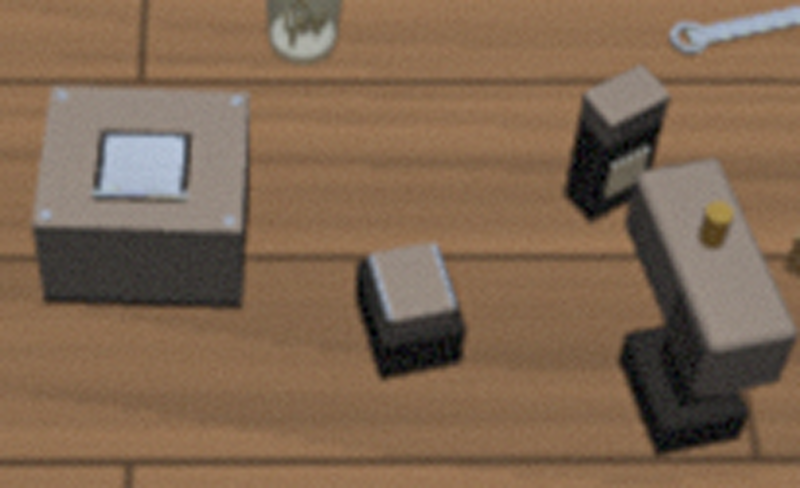

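The crop shows the flap's hinge bar on the dock's far (+x) side and the lamps towards the robot, so dock x is about world +x. The slim pack is at crop (620,140), with the inflator head right beside it.

```bash
cat >> h.py <<'E'
from scipy.spatial.transform import Rotation as Ro
def go(x,y,z,closedeg):
    s=sensors.read_state(); R=Ro.from_rotvec(s["orientation"]).as_matrix()
    d=R.T@(np.array([x,y,z])-s["tool_pos"])
    a=np.degrees(np.arctan2(R[1,1],R[0,1]))
    # tool z down: positive turn about tool z lowers world angle
    t=-np.radians((closedeg-a+90)%180-90)
    print("t",round(s["t"],2),"pos",s["tool_pos"].round(4),"zax",R[:,2].round(3),"closeang",a.round(2),"d_tool",d.round(4),"turn",t.round(4),"q",s["q"].round(2),"F",s["force"].round(2))
E
python3 - <<'E'
from h import *
go(.5434,.2277,.233,28.8)
W=cloud(np.load("top.npy",allow_pickle=True).item())
m=(W[...,2]>.14)&(W[...,2]<.25)&(W[...,0]<.69)&(W[...,0]>.6)&(abs(W[...,1]-.25)<.06)
P=W[m];print(len(P),np.percentile(P[:,2],[5,50,95,100]),P[:,0].min())
W=cloud(np.load("scene.npy",allow_pickle=True).item())
m=(W[...,2]>.14)&(W[...,2]<.25)&(W[...,0]<.69)&(W[...,0]>.6)&(abs(W[...,1]-.25)<.06)
P=W[m];print(len(P),np.percentile(P[:,2],[5,50,95,100]),P[:,0].min())
E
```

```text
t 0.1 pos [0.1638 0.5767 0.2317] zax [-0.001 -0.002 -1.   ] closeang 74.14 d_tool [-0.4606 -0.232  -0.001 ] turn 0.7914 q [ 1.21  0.13  1.49 -0.    1.52 -0.09] F [-0.12  0.05 -0.51]
323 [0.14844841 0.17247746 0.17835476 0.18181842] 0.6392574364486566
296 [0.15374948 0.17569519 0.18006756 0.18312072] 0.6460807766032933
```

Units first: shifts go in shares of 50 mm and turns go in shares of 2 pi rad. So -0.04 m is -0.8, -0.02 m is -0.4, 0.14 rad / 6.2832 = 0.0223.

```bash
echo '{"aperture": [0.093, 0.093, 0.093, 0.093, 0.093, 0.093, 0.093, 0.093, 0.093, 0.093, 0.093, 0.093, 0.093, 0.093, 0.093, 0.093, 0.093, 0.093, 0.093, 0.093], "sx": [-0.4, -0.8, -0.8, -0.8, -0.8, -0.8, -0.8, -0.8, -0.8, -0.8, -0.8, -0.4, 0, 0, 0, 0, 0, 0, 0, 0], "sy": [-0.2, -0.4, -0.4, -0.4, -0.4, -0.4, -0.4, -0.4, -0.4, -0.4, -0.4, -0.4, 0, 0, 0, 0, 0, 0, 0, 0], "sz": [0, 0, 0, 0, 0, 0, 0, 0, 0, 0, 0, 0, 0, 0, 0, 0, 0, 0, 0, 0], "turn": [0, 0, 0, 0, 0, 0, 0, 0, 0, 0, 0, 0, 0.0223, 0.0223, 0.0223, 0.0223, 0.0223, 0.0143, 0, 0]}' | python3 -m inch
python3 - <<'E'
from h import *
go(.5434,.2277,.233,28.8)
c=read_camera("wrist"); np.save("w1.npy",c,allow_pickle=True)
cv2.imwrite("pics/w1.png",c["image"][...,::-1])
E
```

```text
t: 2.1
tool_pos: [0.5241, 0.2356, 0.2322]
orientation: [-1.593, -2.707, 0.001]
force: [-0.9, -0.2, -0.4]
opening: 0.0928
gripper_force: 0.0
t 2.1 pos [0.5241 0.2356 0.2322] zax [-0.001 -0.    -1.   ] closeang 29.04 d_tool [-0.0163  0.013  -0.0008] turn 0.0042 q [ 0.33  0.06  1.56  0.    1.52 -0.17] F [-0.87 -0.22 -0.44]
```

View pics/w1.png

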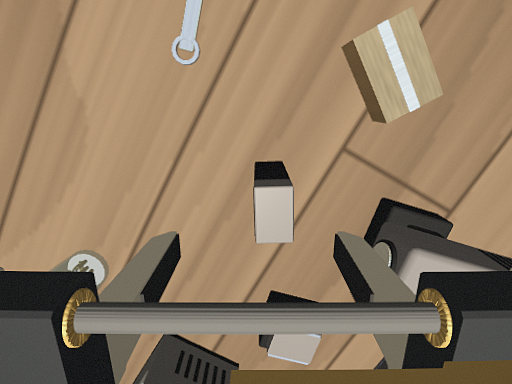

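The wrist view shows the pack's top at (253–293, 185–242), nearly aligned with the fingers.

```bash
python3 - <<'E'
from h import *
c=np.load("w1.npy",allow_pickle=True).item(); W=cloud(c)
m=(W[...,2]>.112)&(W[...,2]<.14); m[:150]=0;m[260:]=0;m[:,:230]=0;m[:,310:]=0
P=W[m];print(len(P),np.median(P[:,2]))
r=cv2.minAreaRect((P[:,:2]*1000).astype(np.float32));print(r)
# image-based: bright top contour projected on z=.125
g=cv2.cvtColor(c["image"],cv2.COLOR_RGB2GRAY); mm=(g>150).astype(np.uint8); mm[:183]=0;mm[250:]=0;mm[:,:245]=0;mm[:,:]=mm; 
mm&=m.astype(np.uint8)
P=W[mm>0];r=cv2.minAreaRect((P[:,:2]*1000).astype(np.float32));print(r,np.median(P[:,2]))
go(r[0][0]/1000,r[0][1]/1000,.115,28.8)
E
```

```text
2393 0.12459169973088145
((544.976806640625, 230.40957641601562), (36.61627960205078, 56.1791877746582), 30.741657257080078)
((545.3463134765625, 229.92572021484375), (34.25762176513672, 54.99618148803711), 30.813356399536133) 0.12469106172004767
t 2.15 pos [0.5242 0.2356 0.2323] zax [-0.001 -0.    -1.   ] closeang 29.03 d_tool [-0.0153  0.0158  0.1173] turn 0.0041 q [ 0.33  0.06  1.56 -0.    1.52 -0.17] F [-0.23  0.23  0.02]
```

Converted, 0.03 m is 0.6, 0.025 m is 0.5, -0.03 rad / 6.2832 = -0.0048.

```bash
echo '{"aperture": [0.093, 0.093, 0.093, 0.093, 0.093, 0.093, 0.093, 0.093, 0.093], "sx": [-0.3, 0, 0, 0, 0, 0, 0, 0, 0], "sy": [0.32, 0, 0, 0, 0, 0, 0, 0, 0], "sz": [0, 0, 0.4, 0.6, 0.6, 0.5, 0.24, 0, 0], "turn": [-0.0048, 0, 0, 0, 0, 0, 0, 0, 0]}' | python3 -m inch
python3 - <<'E'
from h import *
go(.545,.2302,.115,30.7)
E
```

```text
t: 3.05
tool_pos: [0.546, 0.2305, 0.1167]
orientation: [1.556, 2.729, 0.001]
force: [0.5, -0.0, -0.3]
opening: 0.0931
gripper_force: 0.0
t 3.05 pos [0.546  0.2305 0.1167] zax [ 0.001  0.    -1.   ] closeang 30.62 d_tool [ 0.0002 -0.0011  0.0017] turn -0.0015 q [ 0.31  0.19  1.64  0.    1.31 -0.22] F [ 0.49 -0.05 -0.3 ]
```

Converted, 0.002 m is 0.04, -0.001 m is -0.02.

```bash
echo '{"aperture": [0.093, 0.0, 0.0, 0.0, 0.0, 0.0, 0.0, 0.0, 0.0, 0.0], "sx": [0, 0, 0, 0, 0, 0, 0, 0, 0, 0], "sy": [-0.02, 0, 0, 0, 0, 0, 0, 0, 0, 0], "sz": [0.04, 0, 0, 0, 0, 0, 0, 0, 0, 0], "turn": [0, 0, 0, 0, 0, 0, 0, 0, 0, 0]}' | python3 -m inch 35
```

```text
t: 4.05
tool_pos: [0.5447, 0.2298, 0.1136]
orientation: [1.557, 2.729, -0.0]
force: [0.3, -0.1, -0.9]
opening: 0.036
gripper_force: 35.0
```

Converted, -0.03 m is -0.6, -0.01 m is -0.2, 0.15 rad / 6.2832 = 0.0239.

```bash
echo '{"aperture": [0.0, 0.0, 0.0, 0.0, 0.0, 0.0, 0.0, 0, 0, 0, 0, 0, 0, 0], "sx": [0, 0, 0, 0, 0, 0, 0, 0, 0, 0, 0, 0, 0, 0], "sy": [0, 0, 0, 0, 0, 0, 0, 0, 0, 0, 0, 0, 0, 0], "sz": [-0.2, -0.4, -0.6, -0.6, -0.6, -0.4, -0.2, 0, 0, 0, 0, 0, 0, 0], "turn": [0, 0, 0, 0, 0, 0, 0, 0.0159, 0.0239, 0.0239, 0.0175, 0.0048, 0, 0]}' | python3 -m inch
python3 - <<'E'
from h import *
go(.5845,-.1290,.265,-2.4)
E
```

```text
t: 5.45
tool_pos: [0.5443, 0.2296, 0.2629]
orientation: [-2.226, -2.216, 0.002]
force: [-0.9, 0.3, -4.2]
opening: 0.036
gripper_force: 35.0
t 5.45 pos [0.5443 0.2296 0.2629] zax [-0.001 -0.    -1.   ] closeang -0.27 d_tool [-0.3584  0.0419 -0.002 ] turn 0.0372 q [ 0.31  0.1   1.47 -0.    1.58  0.32] F [-0.91  0.3  -4.19]
```

Converted, -0.04 m is -0.8, -0.03 m is -0.6, 0.037 rad / 6.2832 = 0.0059.

```bash
echo '{"aperture": [0, 0, 0, 0, 0, 0, 0, 0, 0, 0, 0, 0, 0, 0, 0], "sx": [-0.4, -0.6, -0.8, -0.8, -0.8, -0.8, -0.8, -0.8, -0.8, -0.8, -0.6, -0.6, -0.4, 0, 0], "sy": [0.04, 0.08, 0.08, 0.08, 0.08, 0.08, 0.08, 0.08, 0.08, 0.08, 0.04, 0, 0, 0, 0], "sz": [0, 0, 0, 0, 0, 0, 0, 0, 0, 0, 0, 0, 0, 0, 0], "turn": [0.0059, 0, 0, 0, 0, 0, 0, 0, 0, 0, 0, 0, 0, 0, 0]}' | python3 -m inch
python3 - <<'E'
from h import *
go(.5845,-.1290,.265,-2.4)
c=read_camera("wrist"); np.save("w2.npy",c,allow_pickle=True)
cv2.imwrite("pics/w2.png",c["image"][...,::-1])
E
```

```text
t: 6.95
tool_pos: [0.5658, -0.2215, 0.2632]
orientation: [-2.268, -2.172, -0.0]
force: [0.2, 0.1, -3.4]
opening: 0.0359
gripper_force: 35.0
t 6.95 pos [ 0.5658 -0.2215  0.2632] zax [-0.001  0.001 -1.   ] closeang -2.48 d_tool [ 0.0932  0.0146 -0.0018] turn -0.0015 q [-0.46  0.14  1.42  0.    1.58 -0.41] F [ 0.17  0.09 -3.36]
```

View pics/w2.png

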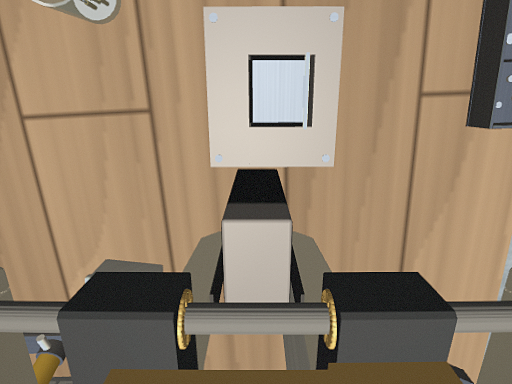

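The dock's top is at (205–343, 7–166), the well at (249–315, 55–127), and the hinge is on the right (+x). The held pack's near foot edge is at about row 170, columns 237–282.

```bash
python3 - <<'E'
from h import *
c=np.load("w2.npy",allow_pickle=True).item(); W=cloud(c)
K=np.array([[c["fx"],0,c["cx"]],[0,c["fy"],c["cy"]],[0,0,1]],float);D=np.array(c["dist"],float);R=np.array(c["R"]);t=np.array(c["t"])
def onz(uv,z):
    p=cv2.undistortPoints(np.array(uv,float).reshape(-1,1,2),K,D).reshape(-1,2)
    d=np.c_[p,np.ones(len(p))]@R; o=-R.T@t
    return o+d*((z-o[2])/d[:,2])[:,None]
g=cv2.cvtColor(c["image"],cv2.COLOR_RGB2GRAY).astype(float)
def edge(a,lo,hi,dark):  # subpixel strongest step
    d=np.diff(cv2.GaussianBlur(a.reshape(-1,1),(1,5),0).ravel())[lo:hi]*dark
    i=int(d.argmax()); y=d[max(i-1,0):i+2]
    o=0 if len(y)<3 or y[0]+y[2]==2*y[1] else .5*(y[0]-y[2])/(y[0]-2*y[1]+y[2])
    return lo+i+.5+o
def fit(pts,z): 
    P=onz(pts,z)[:,:2]*1000; v=cv2.fitLine(P.astype(np.float32),cv2.DIST_HUBER,0,.01,.01).ravel();return v
# image mask approach: dock top from depth and well from dark
m=(abs(W[...,2]-.1)<.012); m[:, :190]=0; m[:,360:]=0; m[180:]=0
P=onz(np.argwhere(m)[:,::-1],.1)[:,:2]*1000
r=cv2.minAreaRect(P.astype(np.float32)); print("dock rect",r, "zmed",np.median(W[m][:,2]))
# in dock frame
a=r[2] if abs((r[2]+2.4+45)%90-45)<10 else r[2]
import math
th=math.radians((a+45)%90-45); ex=np.array([math.cos(th),math.sin(th)]);ey=np.array([-ex[1],ex[0]]);c0=np.array(r[0]);print("dock x ang",math.degrees(th))
def loc(uv,z=.1): return (onz(uv,z)[:,:2]*1000-c0)@np.c_[ex,ey]
dark=(g<90); dark[:45]=0;dark[140:]=0;dark[:,:235]=0;dark[:,325:]=0
q=loc(np.argwhere(dark)[:,::-1]);print("well x",np.percentile(q[:,0],[.5,99.5]),"y",np.percentile(q[:,1],[.5,99.5]))
blu=(c["image"][...,2].astype(int)-c["image"][...,0]>8); 
for n,w in(("bl",(145,170,205,235)),("br",(145,170,315,340)),("tl",(5,28,205,228)),("tr",(5,28,322,345))):
    s=np.argwhere(blu[w[0]:w[1],w[2]:w[3]])
    if len(s): print(n,len(s),loc([s.mean(0)[::-1]+[w[2],w[0]]]))
# well edges from rows/cols
print("wy edges",loc([(280,edge(g[:,280],45,65,-1)),(280,edge(g[:,280],115,140,1))])[:,1],"x edges",loc([(edge(g[90],240,258,-1),90),(edge(g[90],308,325,1),90)])[:,0])
go(c0[0]/1000,c0[1]/1000,.265,math.degrees(th))
# pack
Pz=sensors.read_state()["tool_pos"][2]
m=(abs(W[...,2]-(Pz+.0114))<.006); m[:, :215]=0;m[:,300:]=0;m[:205]=0;m[296:]=0
Q=W[m]; S=sensors.read_state(); o=np.degrees(0)
Rt=Ro.from_rotvec(S["orientation"]).as_matrix(); L=(Q-S["tool_pos"])@Rt*1000
print("packtop tool frame x",np.percentile(L[:,0],[1,99]),"y",np.percentile(L[:,1],[1,99]),"z",np.median(L[:,2]))
r=[edge(g[:,u],160,185,-1) for u in range(242,280,6)]; print(r)
F=(onz([(u,v) for u,v in zip(range(242,280,6),r)],Pz-.1136)-S["tool_pos"])@Rt*1000; print("foot front edge tool x",F[:,0])
E
```

```text
dock rect ((585.3671264648438, -127.5746078491211), (149.76025390625, 130.603271484375), 87.83012390136719) zmed 0.09973463633093149
dock x ang -2.1698760986328125
well x [-23.56112598  39.40971437] y [-33.79868064  32.92049558]
bl 42 [[-56.3844755  -66.25096006]]
br 43 [[ 56.01643299 -66.74391133]]
tl 64 [[-55.91031638  65.83057443]]
tr 63 [[56.05948799 65.54515332]]
wy edges [ 33.3013107 -34.1938045] x edges [-23.86772814  39.80337388]
t 7.0 pos [ 0.566  -0.2209  0.2633] zax [-0.     0.001 -1.   ] closeang -2.44 d_tool [ 0.094   0.0154 -0.0016] turn -0.0046 q [-0.46  0.14  1.42  0.    1.58 -0.41] F [ 0.1   0.37 -4.38]
packtop tool frame x [-16.35765229  27.51713213] y [-19.77850859  18.91968627] z -10.951464649271701
[np.float64(168.23355263157896), np.float64(168.15172413793104), np.float64(168.22044728434506), np.float64(168.2237762237762), np.float64(168.12820512820514), np.float64(168.2579617834395), np.float64(174.13294797687863)]
foot front edge tool x [26.95542401 27.02481982 26.95821552 26.95136712 27.03464659 26.91413971
 21.55444366]
```

Converted, 0.035 m is 0.7, 0.02 m is 0.4, -0.004 rad / 6.2832 = -0.0006.

```bash
echo '{"aperture": [0, 0, 0, 0, 0, 0, 0, 0, 0], "sx": [0.4, 0.7, 0.6, 0.2, 0, 0, 0, 0, 0], "sy": [0.08, 0.12, 0.12, 0, 0, 0, 0, 0, 0], "sz": [0, 0, 0, 0, 0.4, 0.2, 0, 0, 0], "turn": [-0.0006, 0, 0, 0, 0, 0, 0, 0, 0]}' | python3 -m inch
python3 - <<'E'
from h import *
go(.5858,-.1270,.2136,-2.17)
E
```

```text
t: 7.9
tool_pos: [0.5862, -0.1276, 0.2346]
orientation: [2.264, 2.176, 0.001]
force: [0.5, 1.1, -4.2]
opening: 0.0359
gripper_force: 35.0
t 7.9 pos [ 0.5862 -0.1276  0.2346] zax [ 0.001 -0.    -1.   ] closeang -2.26 d_tool [ 0.0006 -0.0004  0.021 ] turn -0.0016 q [-0.3   0.13  1.49 -0.    1.53 -0.26] F [ 0.46  1.13 -4.19]
```

Converted, 0.008 m is 0.16, 0.005 m is 0.1, -0.0016 rad / 6.2832 = -0.0003.

```bash
echo '{"aperture": [0, 0, 0, 0, 0, 0], "sx": [0.012, 0, 0, 0, 0, 0], "sy": [-0.008, 0, 0, 0, 0, 0], "sz": [0.16, 0.16, 0.1, 0.1, 0.1, 0], "turn": [-0.0003, 0, 0, 0, 0, 0]}' | python3 -m inch; echo '{"aperture": [0, 0, 0, 0], "sx": [0, 0, 0, 0], "sy": [0, 0, 0, 0], "sz": [0.1, 0.1, 0.1, 0], "turn": [0, 0, 0, 0]}' | python3 -m inch
python3 - <<'E'
from h import *
go(.5858,-.1270,.2136,-2.17)
E
```

```text
t: 8.5
tool_pos: [0.5852, -0.1266, 0.2022]
orientation: [-2.262, -2.179, 0.001]
force: [-1.7, 0.1, 0.4]
opening: 0.0359
gripper_force: 35.0
t: 8.9
tool_pos: [0.5844, -0.1264, 0.1858]
orientation: [-2.261, -2.178, 0.003]
force: [-3.2, -0.7, -4.1]
opening: 0.0357
gripper_force: 35.0
t 8.9 pos [ 0.5844 -0.1264  0.1858] zax [-0.003  0.001 -1.   ] closeang -2.14 d_tool [-0.0006  0.0013 -0.0278] turn 0.0004 q [-0.3   0.15  1.55 -0.    1.44 -0.26] F [-3.15 -0.73 -4.11]
```

Converted, 0.005 m is 0.1, 0.0008 m is 0.016.

```bash
echo '{"aperture": [0, 0, 0, 0], "sx": [-0.006, 0, 0, 0], "sy": [0.016, 0, 0, 0], "sz": [0.1, 0.1, 0.1, 0], "turn": [0, 0, 0, 0]}' | python3 -m inch; echo '{"aperture": [0, 0, 0, 0], "sx": [0, 0, 0, 0], "sy": [0, 0, 0, 0], "sz": [0.1, 0.08, 0, 0], "turn": [0, 0, 0, 0]}' | python3 -m inch
python3 - <<'E'
from h import *
go(.5858,-.1270,.2136,-2.17)
E
```

```text
t: 9.3
tool_pos: [0.5855, -0.1267, 0.1711]
orientation: [-2.261, -2.178, 0.002]
force: [-3.7, 0.1, -5.5]
opening: 0.0361
gripper_force: 35.0
t: 9.7
tool_pos: [0.5857, -0.1268, 0.1629]
orientation: [-2.262, -2.179, 0.001]
force: [-2.7, -0.6, -5.2]
opening: 0.0359
gripper_force: 35.0
t 9.7 pos [ 0.5857 -0.1268  0.1629] zax [-0.002  0.    -1.   ] closeang -2.14 d_tool [-0.0002  0.     -0.0507] turn 0.0004 q [-0.3   0.17  1.57 -0.    1.4  -0.26] F [-2.74 -0.63 -5.22]
```

```bash
echo '{"aperture": [0, 0, 0, 0], "sx": [0, 0, 0, 0], "sy": [0, 0, 0, 0], "sz": [0.06, 0.06, 0.04, 0], "turn": [0, 0, 0, 0]}' | python3 -m inch; echo '{"aperture": [0, 0, 0], "sx": [0, 0, 0], "sy": [0, 0, 0], "sz": [0.02, 0.02, 0], "turn": [0, 0, 0]}' | python3 -m inch;  echo '{"aperture": [0, 0, 0], "sx": [0, 0, 0], "sy": [0, 0, 0], "sz": [0.02, 0.02, 0], "turn": [0, 0, 0]}' | python3 -m inch
```

```text
t: 10.1
tool_pos: [0.5861, -0.1268, 0.1552]
orientation: [-2.262, -2.179, 0.0]
force: [-2.2, 0.1, -5.4]
opening: 0.0361
gripper_force: 35.0
t: 10.4
tool_pos: [0.5863, -0.1269, 0.1536]
orientation: [2.263, 2.18, -0.0]
force: [-1.1, -0.5, -2.8]
opening: 0.0356
gripper_force: 35.0
t: 10.7
tool_pos: [0.5862, -0.1269, 0.1515]
orientation: [-2.263, -2.179, 0.0]
force: [-2.5, 1.0, -4.0]
opening: 0.0357
gripper_force: 35.0
```

Converted, 0.001 m is 0.02.

```bash
for i in 1; do echo '{"aperture": [0, 0, 0], "sx": [0, 0, 0], "sy": [0, 0, 0], "sz": [0.02, 0.02, 0], "turn": [0, 0, 0]}' | python3 -m inch|grep -E "pos|force:"; echo '{"aperture": [0, 0, 0], "sx": [0, 0, 0], "sy": [0, 0, 0], "sz": [0.02, 0.02, 0], "turn": [0, 0, 0]}' | python3 -m inch|grep -E "pos|force:"; done
```

```text
tool_pos: [0.5862, -0.1269, 0.1494]
force: [-2.0, -0.2, -3.3]
gripper_force: 35.0
tool_pos: [0.5862, -0.1269, 0.1474]
force: [-1.1, 0.1, -3.0]
gripper_force: 35.0
```

Converted, 0.001 m is 0.02.

```bash
echo '{"aperture": [0, 0, 0], "sx": [0, 0, 0], "sy": [0, 0, 0], "sz": [0.02, 0.02, 0], "turn": [0, 0, 0]}' | python3 -m inch|grep -E "pos|force:"
```

```text
tool_pos: [0.5862, -0.1269, 0.1454]
force: [-2.2, -0.4, -3.2]
gripper_force: 35.0
```

Depth is 68 mm with no contact yet, so I'm continuing.

Converted, 0.001 m is 0.02.

```bash
echo '{"aperture": [0, 0, 0], "sx": [0, 0, 0], "sy": [0, 0, 0], "sz": [0.02, 0.02, 0], "turn": [0, 0, 0]}' | python3 -m inch|grep -E "pos|force:"; echo '{"aperture": [0, 0, 0], "sx": [0, 0, 0], "sy": [0, 0, 0], "sz": [0.02, 0.02, 0], "turn": [0, 0, 0]}' | python3 -m inch|grep -E "pos|force:"
```

```text
tool_pos: [0.5862, -0.1268, 0.1434]
force: [-2.5, 0.7, -4.1]
gripper_force: 35.0
tool_pos: [0.5862, -0.1269, 0.1414]
force: [-1.6, -0.5, -4.3]
gripper_force: 35.0
```

Converted, 0.001 m is 0.02.

```bash
echo '{"aperture": [0, 0, 0], "sx": [0, 0, 0], "sy": [0, 0, 0], "sz": [0.02, 0.02, 0], "turn": [0, 0, 0]}' | python3 -m inch|grep -E "pos|force:"
```

```text
tool_pos: [0.5862, -0.1269, 0.1394]
force: [-2.3, 1.1, -3.9]
gripper_force: 35.0
```

Converted, 0.001 m is 0.02.

```bash
echo '{"aperture": [0, 0, 0], "sx": [0, 0, 0], "sy": [0, 0, 0], "sz": [0.02, 0.02, 0], "turn": [0, 0, 0]}' | python3 -m inch|grep -E "pos|force:"
```

```text
tool_pos: [0.5862, -0.1269, 0.1374]
force: [-2.1, 0.2, -3.7]
gripper_force: 35.0
```

Converted, 0.001 m is 0.02.

```bash
echo '{"aperture": [0, 0, 0], "sx": [0, 0, 0], "sy": [0, 0, 0], "sz": [0.02, 0.02, 0], "turn": [0, 0, 0]}' | python3 -m inch|grep -E "pos|force:"
```

```text
tool_pos: [0.5864, -0.127, 0.1365]
force: [-5.2, 0.6, 4.5]
gripper_force: 35.0
```

Converted, 0.001 m is 0.02.

```bash
echo '{"aperture": [0, 0, 0], "sx": [0, 0, 0], "sy": [0, 0, 0], "sz": [0.02, 0.02, 0], "turn": [0, 0, 0]}' | python3 -m inch|grep -E "pos|force:"
```

```text
tool_pos: [0.5864, -0.127, 0.1343]
force: [-5.3, 0.5, 5.0]
gripper_force: 35.0
```

Converted, 0.001 m is 0.02.

```bash
echo '{"aperture": [0, 0, 0], "sx": [0, 0, 0], "sy": [0, 0, 0], "sz": [0.02, 0.02, 0], "turn": [0, 0, 0]}' | python3 -m inch|grep -E "pos|force:"
```

```text
tool_pos: [0.5864, -0.127, 0.1322]
force: [-5.6, 0.7, 4.8]
gripper_force: 35.0
```

Converted, 0.001 m is 0.02.

```bash
echo '{"aperture": [0, 0], "sx": [0, 0], "sy": [0, 0], "sz": [0.02, 0], "turn": [0, 0]}' | python3 -m inch|grep -E "pos|force:"
```

```text
tool_pos: [0.5865, -0.127, 0.1318]
force: [-7.1, 1.4, 8.4]
gripper_force: 35.0
```

Converted, 0.0005 m is 0.01.

```bash
echo '{"aperture": [0, 0], "sx": [0, 0], "sy": [0, 0], "sz": [0.01, 0], "turn": [0, 0]}' | python3 -m inch|grep -E "pos|force:"
```

```text
tool_pos: [0.5866, -0.127, 0.1318]
force: [-7.9, 1.3, 12.6]
gripper_force: 35.0
```

Converted, 0.0005 m is 0.01.

```bash
echo '{"aperture": [0, 0, 0], "sx": [0, 0, 0], "sy": [0, 0, 0], "sz": [0.01, 0, 0], "turn": [0, 0, 0]}' | python3 -m inch|grep -E "pos|force:"
```

```text
tool_pos: [0.5867, -0.1271, 0.1317]
force: [-8.1, 1.7, 13.7]
gripper_force: 35.0
```

Converted, -0.0008 m is -0.016, -0.0007 m is -0.014.

```bash
echo '{"aperture": [0, 0, 0, 0], "sx": [0, 0, 0, 0], "sy": [-0.01, -0.006, 0, 0], "sz": [-0.016, -0.014, 0, 0], "turn": [0, 0, 0, 0]}' | python3 -m inch|grep -E "pos|force:"
```

```text
tool_pos: [0.5863, -0.127, 0.1318]
force: [-0.9, 0.9, 4.7]
gripper_force: 35.0
```

Forces have relaxed, so I'll open gently, then retreat straight up.

Converted, -0.04 m is -0.8, -0.03 m is -0.6.

```bash
echo '{"aperture": [0.036, 0.038, 0.042, 0.05, 0.06, 0.07, 0.07], "sx": [0, 0, 0, 0, 0, 0, 0], "sy": [0, 0, 0, 0, 0, 0, 0], "sz": [0, 0, 0, 0, 0, 0, 0], "turn": [0, 0, 0, 0, 0, 0, 0]}' | python3 -m inch 5; echo '{"aperture": [0.07, 0.07, 0.07, 0.07, 0.07, 0.07, 0.07, 0.07, 0.07, 0.07], "sx": [0, 0, 0, 0, 0, 0, -0.6, -0.8, -0.8, 0], "sy": [0, 0, 0, 0, 0, 0, 0, 0, 0, 0], "sz": [-0.1, -0.2, -0.4, -0.6, -0.8, -0.6, 0, 0, 0, 0], "turn": [0, 0, 0, 0, 0, 0, 0, 0, 0, 0]}' | python3 -m inch
python3 - <<'E'
from h import *
c=read_camera("wrist"); W=cloud(c)
cv2.imwrite("pics/w3.png",c["image"][...,::-1])
m=(W[...,2]>.13)&(W[...,2]<.16)&(abs(W[...,0]-.586)<.04)&(abs(W[...,1]+.128)<.05)
P=W[m];print(len(P),np.median(P[:,2]),cv2.minAreaRect((P[:,:2]*1000).astype(np.float32)))
E
```

```text
t: 15.5
tool_pos: [0.5854, -0.1269, 0.131]
orientation: [-2.263, -2.179, 0.0]
force: [-0.6, 0.7, -0.3]
opening: 0.0681
gripper_force: 0.0
t: 16.5
tool_pos: [0.5806, -0.2414, 0.2671]
orientation: [2.266, 2.173, -0.002]
force: [0.3, -0.3, 0.6]
opening: 0.0702
gripper_force: 0.0
3058 0.14298129103556867 ((585.6144409179688, -127.45112609863281), (55.37311553955078, 37.51717758178711), 87.57669067382812)
```

View pics/w3.png

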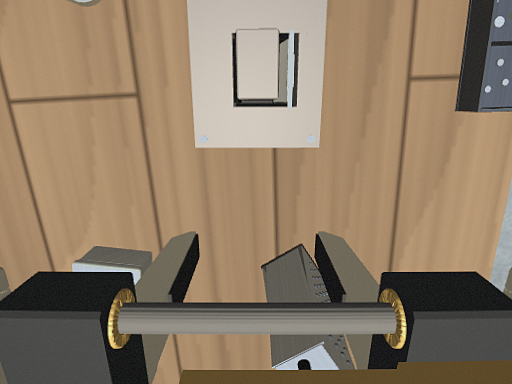

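The wrist view shows the pack standing in the well at (236–280, 28–100) with the open flap behind it. Its top is at 0.143 m, which matches 5 mm of contact travel.

```bash
python3 -c "
from plant import robot
print(robot.close_job())"
```

```text
the job is handed in; nothing more can be done
None
```

The pack stands upright on its own in the dock with the flap held back; contacts were met about 77 mm down and pushed in about 5 mm onto the buffer (peak about 18 N), and the job was handed in at about 16.6 s.

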